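Load a printing plate into the sprung holder

ROBOT

A 7-joint arm with a two-finger parallel gripper is mounted at the origin on a cart in front of the work surface, level with it; the furniture and walls round the work are solid. World frame = base frame: x ahead of the robot, y to its left, z up, the work surface at z = 0. Lengths are in m, angles in rad, forces in N, time in s.
With the tool pointing down it reaches from about 0.425 to 0.925 m from the base axis. Payload 6.8 kg.
Tool frame: the origin (TCP) lies at the very end of the fingers, on their centre line; the grasp point (between the pads) lies r.grip_depth behind it (r.grip_depth is the distance from the TCP to the grasp point, in m); z points along the fingers, x is the direction in which the jaws open and shut, and the axes are right-handed (so a half turn about z gives the same grasp; the last joint's range is limited). The gripper opens to 85 mm and grips with 20 to 120 N. Pads are 22 mm wide; open, the fingers measure 114 mm over their backs; the gripper's body (76 mm by 85 mm) begins 54 mm behind the grasp point. The pads swing forward as they close: fully open they stand 13 mm farther back than shut.
Start: joints at [-1.393, 0.477, 0.022, 1.555, -0.011, 1.109, -0.083], TCP at [0.19, 0.648, 0.231] pointing down, gripper open.
Joint ranges: [-2.96, 2.96], [-0.34, 2.1], [-1.41, 1.46], [0.24, 2.44], [-1.37, 4.51], [0.17, 1.92], [-2.96, 2.96]. Speed limits (rad/s): [2.39, 2.39, 3.14, 3.14, 3.14, 3.14, 3.14].

INTERFACE

Orientations are given as a rotation vector (axis times angle).
In Python, from bench import readout, grab_frame, workorder, r gives the robot as it stands.
- The arm moves only by the shell command python3 -m handwheel 'ROWS' [FORCE]. ROWS is text: rows parted by semicolons, each of 7 numbers parted by spaces: the shift along the tool's x, y, z in mm, then the turn, a rotation vector about the tool's x, y, z in degrees, then the finger opening in mm, from 0 to 85.4. A call has 1 to 12 rows; each row is the pose to reach, as a shift and turn from the pose commanded when the call began, along the tool's axes at that moment; what a row does not reach only later rows make up. A row lasts 1/8 s, in which the tool goes at most 62.5 mm and 10.7 degrees, less where a joint would pass 70% of its speed; a pose out of reach is approached as far as the arm can. A call with a gripper value outside its range is refused whole. The fingers move at their own pace and stop on an object; FORCE is the grip in N (left out, the last holds). Time passes only in rows, so rows that repeat a pose let the fingers close. It gives the time, the measured TCP pose, the force and the opening at its end, in the units of the state.
- readout.get_obs(): the state, without advancing time (a new reading comes with each control period).
- grab_frame(name): name is "scene" or "top" or "wrist"; returns a dict with "pixels" (400x640x3 uint8, red, green, blue), "fx", "fy", "cx", "cy" (pixels), "D" ([k1, k2, p1, p2, k3] as OpenCV has them; the pictures are not rectified), "rvec" (rotation vector, rad) and "tvec" (3), from world to camera coordinates, as OpenCV has them. Camera axes: x right, y down, z forward; pixel columns grow to the right and rows downward; lengths in m; the calibration is good to about 2 mm. A picture is of the moment at which its call begins. There is no depth.
- workorder.hand_in(): hands the job in, once; it reports no verdict.
The state is a dict: "clock": time; "joints": joint angles; "qvel": joint speeds; "tau": joint torques, N m; "tcp_pos": TCP position; "orientation": TCP orientation; "contact_force": force on the tool from outside, world axes, zero at the start; "moment": the same for the moment, N m; "grip_width": finger opening in m.
Only numpy, scipy, OpenCV 4.12 (cv2) and the standard library are available. Lean on these libraries where they do the work, as an engineer would, in place of code of your own. Each camera call takes 0.05 s, during which the arm holds its last target.

TASK

Load the plywood printing plate, grip batten up, into the sprung board holder: slip one end under the lip of one jaw, gently push that jaw back until the other end can be lowered inside the other lip, and lower it flat on the bed. Ease it back and let go so that both jaws grip it and the springs centre it, lying flat and square in the middle of the holder's width. Do not force the plate against the holder, and leave the thread cone, the dye pot and the tape roll where they are.

Things in the scene. Friction and masses are not known exactly. Their poses are not given: they have to be found in the camera images.
- plate_grip (a point): Loose printing plate: plywood board 64 (x) x 120 (y) x 8 mm, 60-130 g, lying flat; across the middle of its top stands a wooden grip batten 52 (x) x 14 (y) x 50 mm high. This point is in the batten, 45 mm above the board's underside and 13 mm below the batten's top. z up. Pinch the batten's 14 mm, fingers closing along y. The plate is the same either way round.
- holder: Low metal spring holder fixed to the table, base 116 (x) x 250 (y) x 8 mm; origin at the centre of its underside, z up. Two equal 100 mm wide jaws face each other along y over its bed: left at +y, right at -y. Both ride on one frame, locked with its middle anywhere within 11 mm of the base's middle along y; this offset is not measured: see or feel for it. Over 30 N of plate on holder is too much.
- bed_mid (a point): Middle of the base's smooth grey bed, on its top, 24 mm above the table; bed 60 (x) x 196 (y) mm. Each jaw is a wall with an inward lip overhanging it by 8 mm, lip underside 14 mm and top 18 mm above the bed (the jaw's highest point). At rest the walls are 112 mm and the lip edges 96 mm apart. The board fits under a lip tilted up to 18 degrees; flatter than 15 it may catch the other jaw.
- jaw_left (a joint): How far the left (+y) jaw is pushed back from rest, outwards along the holder's y, in m: 0 at rest, hard stop at 0.022. Spring: 2 N to start it, plus 0.35 N per mm. For the plate's far end to come down inside the other lip, one jaw (either) must be back at least 16 mm with the board level; 17 to 20 mm is best. The seated, centred plate holds both jaws back 4 mm.
- jaw_right (a joint): The same for the right (-y) jaw, growing as it is pushed back towards -y: 0 at rest, hard stop at 0.022, same spring.
- thread_cone: Bystander: pale cone of thread, 60 mm across, 82 mm tall, standing behind the work; origin at its underside.
- pot: Bystander: dye pot with a dark lid, 54 mm across, 44 mm tall, standing behind the work; origin at its underside.
- tape: Bystander: roll of tan tape lying flat, 100 mm across, 25 mm high, at the front right; origin at its underside.

How it is judged:
On the way:
1. one end of the plate is under a lip and has pushed that jaw back by more than 11 mm (value of joint any of jaw_left, jaw_right above 0.011 m and contact force between plate and holder above 2 N), for 0.1 s.
At the end, for the whole second after the job is handed in: The plate lies on the bed (grip point 66 to 71.5 mm above the holder's underside), batten up, level within 0.04 rad, square to the holder within 0.05 rad and within 12 mm of the middle of its width, with both jaws pushed back 1.5 to 6.5 mm by it (4 mm each when centred), released and at rest (value of joint jaw_left between 0.0015 and 0.0065 m and value of joint jaw_right between 0.0015 and 0.0065 m and z of plate_grip in the frame of holder between 0.066 and 0.0715 m and x of plate_grip in the frame of holder between -0.012 and 0.012 m and angle between plate_grip's own z axis and vertical below 0.04 rad and angle between the y axis of plate_grip and the y axis of holder, either way round below 0.05 rad and linear speed of plate below 0.01 m/s); the robot touches nothing.
It fails at once if the plate is forced against the holder with more than 30 N (contact force between plate and holder above 30 N).
It fails at once if the thread cone is moved by more than 25 mm (distance of thread_cone from where it was at the start of the episode above 0.025 m).
It fails at once if the dye pot is moved by more than 25 mm (distance of pot from where it was at the start of the episode above 0.025 m).
It fails at once if the tape roll is moved by more than 25 mm (distance of tape from where it was at the start of the episode above 0.025 m).
It also fails if it takes over 61 s, if anything falls off the work surface, if the arm or the gripper's body presses on something with over 40 N, if the wrist force passes 120 N, or if a joint passes its speed limit or range.

## Working session

There is one attempt and no reset: what is moved stays moved. The work goes in short steps, Python scripts to look and compute and a shell command to move; the robot and the scene stay as the last step left them, time stands still between calls to the robot, and variables do not carry over. Pictures are saved under pics/ and viewed, and the job is handed in when it is done.

```bash
ls; mkdir -p pics; python3 - <<'E'
from bench import readout, grab_frame, workorder, r
import cv2
print(r.grip_depth); o=readout.get_obs(); print({k:(v if not hasattr(v,'round') else v) for k,v in o.items()})
for n in ["scene","top","wrist"]:
    f=grab_frame(n); cv2.imwrite(f"pics/{n}0.png",f["pixels"][:,:,::-1]); print(n,{k:v for k,v in f.items() if k!="pixels"})
E
```

```text
pics
0.0187
{'clock': 0.0, 'joints': array([-1.39313454,  0.47780366,  0.02234604,  1.55643933, -0.01153783,
        1.10927168, -0.08310631]), 'qvel': array([ 9.17035068e-04,  7.60057655e-04, -7.60567940e-04,  1.34808394e-03,
        2.85378807e-03, -1.07365211e-03,  8.15799224e-05]), 'tau': array([ 7.06685514e-04, -5.96455300e+01,  1.60812434e+00, -2.81194353e+01,
        1.24632526e-02,  9.40079684e-03,  1.21420936e-05]), 'tcp_pos': array([0.19011797, 0.6470703 , 0.23032854]), 'orientation': array([ 2.51420848e+00,  1.88178041e+00, -2.15565149e-03]), 'contact_force': array([-0.06395817, -0.69375786, -0.05699142]), 'moment': array([ 0.00507634, -0.00440369, -0.05641985]), 'grip_width': 0.0850554433736708}
scene {'fx': 489.1797775561037, 'fy': 489.1797775561037, 'cx': 330.3224263367169, 'cy': 202.79402291901056, 'D': array([-0.04361506,  0.        ,  0.        ,  0.        ,  0.        ]), 'rvec': array([ 2.24764488, -0.47284465,  0.24461767]), 'tvec': array([-0.42427736,  0.27392203,  1.02620148])}
top {'fx': 463.69190524526607, 'fy': 463.69190524526607, 'cx': 322.5290073277536, 'cy': 191.6890920628842, 'D': array([0.02032321, 0.        , 0.        , 0.        , 0.        ]), 'rvec': array([ 2.08801351, -2.14675075,  0.18477474]), 'tvec': array([0.19157455, 0.54932183, 1.14609845])}
wrist {'fx': 283.5629248320204, 'fy': 283.5629248320204, 'cx': 319.00684561569113, 'cy': 201.99801967399205, 'D': array([0.00495224, 0.        , 0.        , 0.        , 0.        ]), 'rvec': array([-2.30573749, -1.72565534, -0.26896315]), 'tvec': array([-0.67604044, -0.03950083,  0.37967103])}
```

View pics/scene0.png

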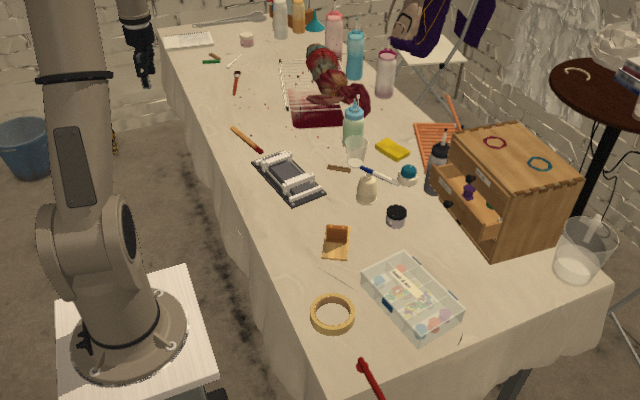

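View pics/top0.png

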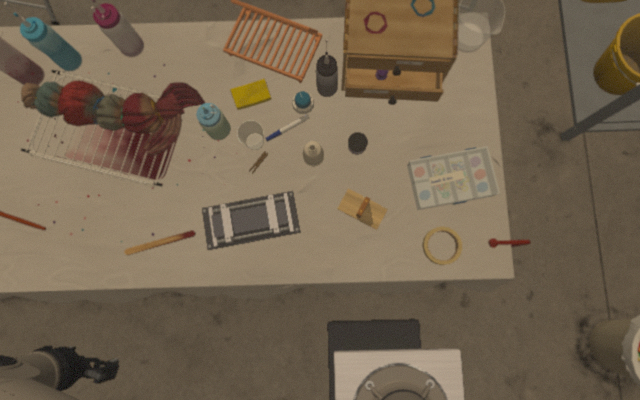

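View pics/wrist0.png

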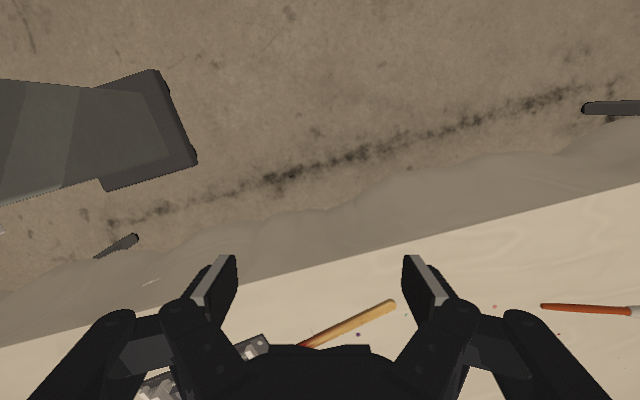

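The top view shows the holder around (251,220), the plate around (362,209), the tape at (442,246), the cone at (312,150) and the pot at (357,143). Next I'll zoom in on the holder and plate.

```bash
cat > h.py <<'E'
import numpy as np, cv2
from scipy.spatial.transform import Rotation as R
from bench import readout, grab_frame
def ray(f,uv):
    K=np.array([[f["fx"],0,f["cx"]],[0,f["fy"],f["cy"]],[0,0,1]])
    p=cv2.undistortPoints(np.array(uv,float).reshape(-1,1,2),K,f["D"]).reshape(-1,2)
    Rm=cv2.Rodrigues(f["rvec"])[0]
    d=np.c_[p,np.ones(len(p))]@Rm
    return -Rm.T@f["tvec"],d
def onz(f,uv,z):
    c,d=ray(f,uv); return c+d*((z-c[2])/d[:,2])[:,None]
def proj(f,P):
    K=np.array([[f["fx"],0,f["cx"]],[0,f["fy"],f["cy"]],[0,0,1]])
    return cv2.projectPoints(np.array(P,float).reshape(-1,1,3),f["rvec"],f["tvec"],K,f["D"])[0].reshape(-1,2)
def crop(f,name,u0,v0,w,h,s):
    im=f["pixels"][v0:v0+h,u0:u0+w,::-1]
    cv2.imwrite("pics/"+name,cv2.resize(im,None,fx=s,fy=s,interpolation=cv2.INTER_CUBIC))
def state():
    o=readout.get_obs(); Rm=R.from_rotvec(o["orientation"]).as_matrix()
    print("t",round(o["clock"],3),"tcp",o["tcp_pos"].round(4),"w",round(o["grip_width"],4)); print("F",o["contact_force"].round(2),"M",o["moment"].round(3)); print(Rm.round(4)); return o,Rm
E
python3 - <<'E'
from h import *
f=grab_frame("top")
crop(f,"top1.png",195,180,110,75,7)
crop(f,"top1b.png",330,180,70,55,10)
f=grab_frame("scene")
crop(f,"sc1.png",240,140,120,130,4)
E
```

```text
(no output)
```

View pics/top1.png

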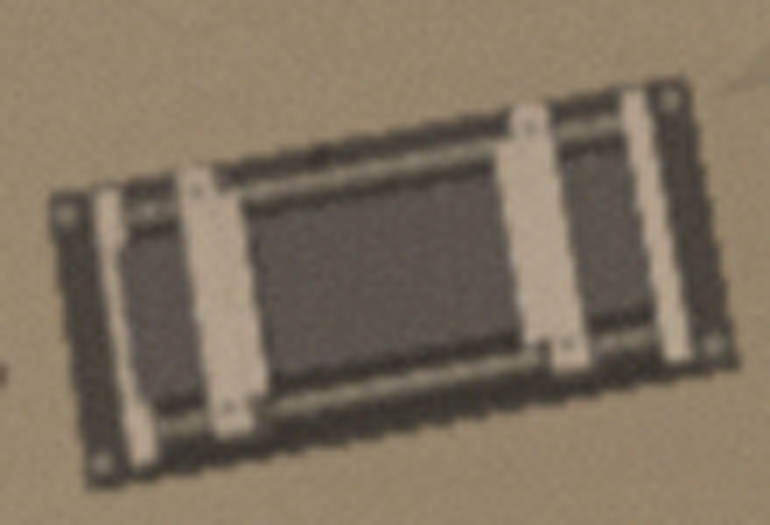

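View pics/top1b.png

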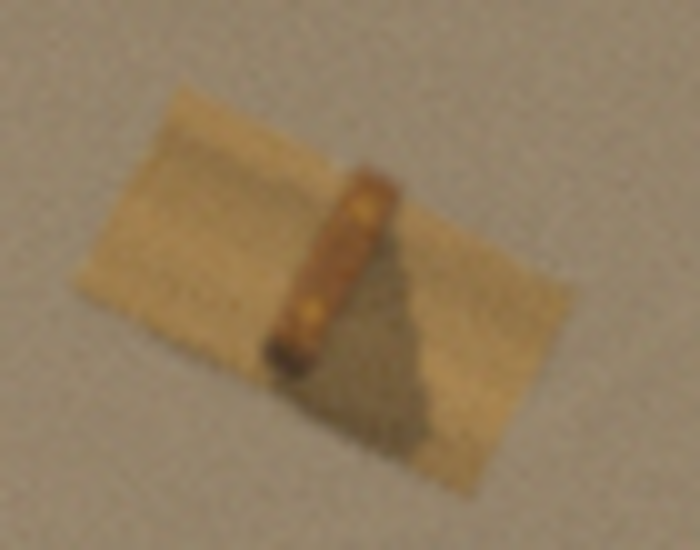

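View pics/sc1.png

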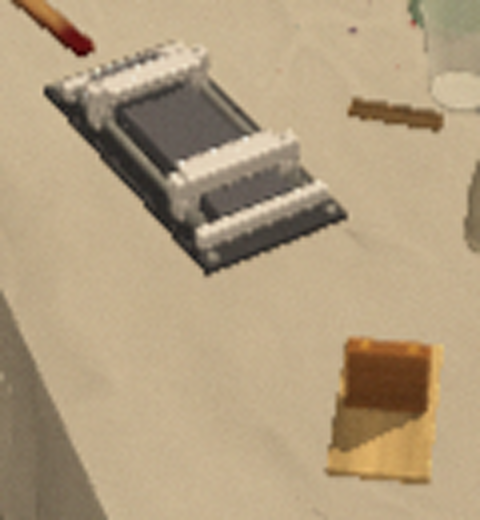

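The holder's base corners sit at crop points (50,192), (688,80), (738,368) and (92,488). The lips' inner edges run roughly (240,200)-(265,395) and (497,150)-(522,340). The plate's corners are at (182,88), (575,290), (475,495) and (78,285).

```bash
python3 - <<'E'
from h import *
from scipy.optimize import least_squares
f=grab_frame("top")
hc=np.array([[50,192],[688,80],[738,368],[92,488]])/7.+[195,180]-0.43
pc=np.array([[182,88],[575,290],[475,495],[78,285]])/10.+[330,180]-0.45
def fit(pix,loc,z):
    W=onz(f,pix,z)[:,:2]
    def res(p):
        c,s=np.cos(p[2]),np.sin(p[2]); return ((loc@np.array([[c,s],[-s,c]])+p[:2])-W).ravel()
    best=None
    for a in (0,1,2,-1,3,-2):
        q=least_squares(res,[*W.mean(0),a*.5])
        if best is None or q.cost<best.cost: best=q
    print(best.x,np.degrees(best.x[2]),best.fun.round(4)); return best.x
h=fit(hc,np.array([[58,125],[58,-125],[-58,-125],[-58,125]])/1e3,.008)
p=fit(pc,np.array([[32,60],[32,-60],[-32,-60],[-32,60]])/1e3,.008)
bt=np.array([[360,165],[403,185],[268,350],[310,375]])/10.+[330,180]-.45
print("batten top",onz(f,bt,.058)[:,:2], onz(f,bt,.058).mean(0))
lips=np.array([[240,200],[265,395],[497,150],[522,340],[180,170],[222,430],[545,105],[588,362]])/7.+[195,180]-.43
W=onz(f,lips,.042)[:,:2]-h[:2]
c,s=np.cos(h[2]),np.sin(h[2]); print((W@np.array([[c,-s],[s,c]])).round(4))
st=np.array([[95,190],[140,465],[650,90],[690,355]])/7.+[195,180]-.43
print(((onz(f,st,.03)[:,:2]-h[:2])@np.array([[c,-s],[s,c]])).round(4))
for n,uv in (("cone",(312,150)),("pot",(357,143)),("tape",(442,246))): print(n,onz(f,[uv],.04).round(3))
state()
E
```

```text
[0.49286897 0.36973551 0.15288318] 8.759560792027939 [ 0.0005  0.0012  0.0021 -0.0014 -0.0013 -0.0017 -0.0012  0.0019]
[ 0.51455721  0.07229382 -0.51443485] -29.474945942553497 [ 0.0019  0.      0.0006 -0.0021 -0.0013  0.0002 -0.0012  0.0019]
batten top [[0.53885417 0.06615777]
 [0.53333122 0.05538535]
 [0.49169517 0.09163462]
 [0.4849846  0.0812212 ]] [0.51221629 0.07359974 0.058     ]
[[ 0.0347  0.0464]
 [-0.0386  0.0475]
 [ 0.036  -0.0505]
 [-0.0357 -0.0485]
 [ 0.0499  0.0668]
 [-0.0485  0.0648]
 [ 0.0496 -0.0708]
 [-0.048  -0.0711]]
[[ 0.0506  0.1017]
 [-0.0543  0.0989]
 [ 0.0505 -0.1096]
 [-0.0509 -0.1078]]
cone [[0.67  0.201 0.04 ]]
pot [[0.686 0.081 0.04 ]]
tape [[ 0.407 -0.124  0.04 ]]
t 0.3 tcp [0.1902 0.6475 0.231 ] w 0.0854
F [ 0.14 -0.81  0.13] M [-0.007 -0.004 -0.032]
[[ 2.820e-01  9.594e-01 -1.000e-04]
 [ 9.594e-01 -2.820e-01 -5.000e-04]
 [-5.000e-04  0.000e+00 -1.000e+00]]
```

```bash
python3 -m handwheel '-20 20 0 0 0 0 85; -60 62 5 0 0 2 85; -103 106 12 0 0 3 85; -146 150 20 0 0 5 85; -189 194 28 0 0 6 85; -232 238 36 0 0 8 85; -275 283 44 0 0 9 85; -318 327 52 0 0 10 85; -361 371 60 0 0 11 85; -404 416 66 0 0 12 85; -440 453 70 0 0 13.1 85; -460 473 70 0 0 13.1 85'
python3 - <<'E'
from h import *
state()
f=grab_frame("wrist"); cv2.imwrite("pics/w1.png",f["pixels"][:,:,::-1])
E
```

```text
clock: 1.8
tcp_pos: [0.5154, 0.0698, 0.1612]
orientation: [2.716, 1.578, -0.0]
contact_force: [-0.6, 0.4, -0.3]
grip_width: 0.0851
t 1.8 tcp [0.5154 0.0698 0.1612] w 0.0851
F [-0.57  0.36 -0.35] M [ 0.068 -0.022  0.003]
[[ 4.954e-01  8.687e-01  3.000e-04]
 [ 8.687e-01 -4.954e-01 -8.000e-04]
 [-6.000e-04  6.000e-04 -1.000e+00]]
```

View pics/w1.png

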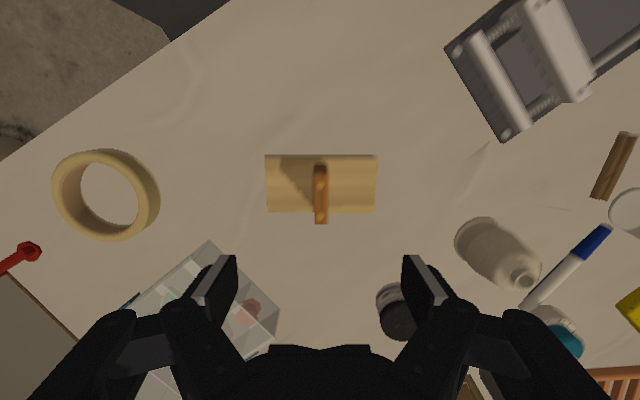

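The wrist view shows the plate at (265..377, 155..212), square to the tool, with the batten top around (320,170)-(321,222). I'll use it to check the plate's position.

```bash
python3 - <<'E'
from h import *
o,Rm=state()
f=grab_frame("wrist")
crop(f,"w2.png",250,140,140,90,5)
P=onz(f,[[265,155],[377,155],[377,212],[268,212]],.008); print(P.round(4),P.mean(0))
B=onz(f,[[314,166],[327,166],[328,223],[315,223]],.058); print(B.round(4),B.mean(0))
for q in(P,B): print("tool-frame",((q.mean(0)-o["tcp_pos"])@Rm*1e3).round(1))
d=Rm.T@(P[1]-P[0])[:3];print(d, Rm.T@(P[2]-P[3]))
E
```

```text
t 1.85 tcp [0.5168 0.0668 0.1616] w 0.085
F [ 1.67 -2.89  1.14] M [-0.209 -0.048 -0.011]
[[ 0.4978  0.8673  0.0019]
 [ 0.8673 -0.4978 -0.0023]
 [-0.001   0.0028 -1.    ]]
[[0.4596 0.0369 0.008 ]
 [0.5176 0.1379 0.008 ]
 [0.5742 0.11   0.008 ]
 [0.5141 0.0051 0.008 ]] [0.51635334 0.07246816 0.008     ]
[[0.4872 0.0808 0.058 ]
 [0.4928 0.0906 0.058 ]
 [0.5401 0.0651 0.058 ]
 [0.5341 0.0546 0.058 ]] [0.51355391 0.07278213 0.058     ]
tool-frame [  4.8  -3.6 153.6]
tool-frame [  3.7  -6.1 103.6]
[ 1.16503035e-01  1.12899366e-05 -1.20504920e-04] [ 1.20864959e-01 -4.27038044e-06 -1.25061603e-04]
```

View pics/w2.png

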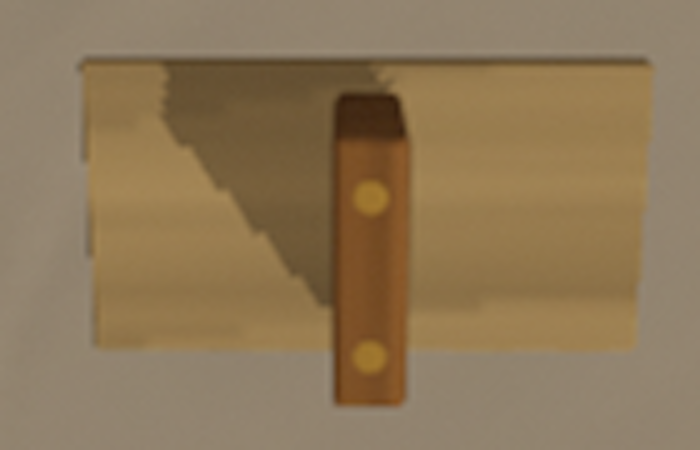

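```bash
python3 -m handwheel '0 0 0 0 0 0 85; 0 0 0 0 0 0 85;0 0 0 0 0 0 85'
python3 - <<'E'
from h import *
f=grab_frame("wrist")
o,Rm=state()
crop(f,"w3.png",250,140,140,90,5)
E
```

```text
clock: 2.28
tcp_pos: [0.514, 0.0741, 0.1613]
orientation: [-2.711, -1.586, -0.0]
contact_force: [-0.6, -0.0, -0.3]
grip_width: 0.0852
t 2.325 tcp [0.5141 0.0739 0.1613] w 0.0851
F [-0.64 -0.15 -0.34] M [-0.014  0.04  -0.007]
[[ 4.906e-01  8.714e-01 -0.000e+00]
 [ 8.714e-01 -4.906e-01  3.000e-04]
 [ 3.000e-04 -2.000e-04 -1.000e+00]]
```

View pics/w3.png

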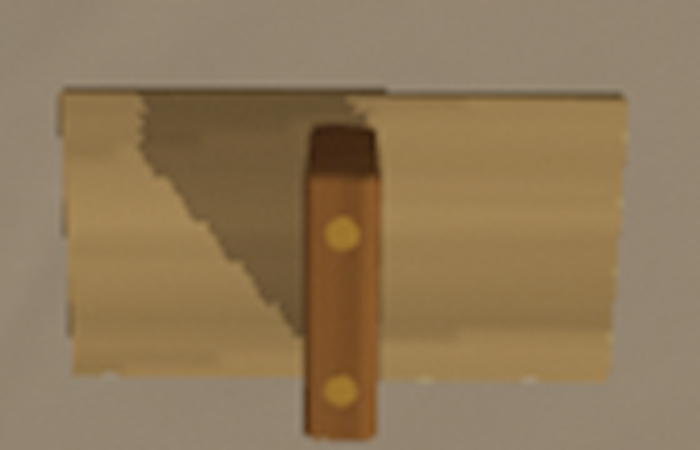

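The batten top's corners are at crop points (306,175), (380,177), (376,438) and (305,436). The board's are at (62,90), (627,96), (610,381) and (75,375).

```bash
python3 - <<'E'
from h import *
f=grab_frame("wrist")
o,Rm=state()
B=np.array([[306,175],[380,177],[376,438],[305,436]])/5+[250,140]-.4
P=np.array([[62,93],[627,99],[610,381],[75,375]])/5+[250,140]-.4
for q,z in((P,.008),(B,.058)):
    q=onz(f,q,z); l=(q-o["tcp_pos"])@Rm*1e3; print(q.mean(0).round(4),l.round(1),l.mean(0).round(1))
    print(np.degrees(np.arctan2(l[1,1]-l[0,1],l[1,0]-l[0,0])),np.degrees(np.arctan2(l[2,1]-l[3,1],l[2,0]-l[3,0])))
E
```

```text
t 2.375 tcp [0.5142 0.0737 0.1613] w 0.0852
F [-0.34  0.19 -0.49] M [ 0.036 -0.087 -0.   ]
[[ 4.909e-01  8.712e-01  0.000e+00]
 [ 8.712e-01 -4.909e-01  3.000e-04]
 [ 3.000e-04 -1.000e-04 -1.000e+00]]
[0.5148 0.0749 0.008 ] [[-57.5 -32.  153.3]
 [ 60.5 -30.8 153.4]
 [ 60.5  32.1 153.4]
 [-58.4  30.7 153.3]] [  1.3  -0.  153.3]
0.6075304260664474 0.6924673729437429
[0.5144 0.0748 0.058 ] [[ -5.3 -25.5 103.3]
 [  7.8 -25.1 103.4]
 [  7.4  24.7 103.3]
 [ -5.9  24.3 103.3]] [  1.   -0.4 103.3]
1.5780094395386464 1.7532260616068815
```

```bash
python3 -m handwheel '1 0 20 0 0 0.3 60; 1 0 60 0 0 0.7 50; 1 0 100 0 0 0.7 50; 1 0 125 0 0 0.7 50; 1 0 135 0 0 0.7 45; 1 0 135 0 0 0.7 45; 1 0 135 0 0 0.7 30; 1 0 135 0 0 0.7 10; 1 0 135 0 0 0.7 5; 1 0 135 0 0 0.7 5; 1 0 135 0 0 0.7 5; 1 0 135 0 0 0.7 5' 80
python3 - <<'E'
from h import *
state()
f=grab_frame("wrist"); cv2.imwrite("pics/w4.png",f["pixels"][:,:,::-1])
E
```

```text
clock: 3.88
tcp_pos: [0.5158, 0.074, 0.0275]
orientation: [2.723, 1.566, 0.003]
contact_force: [-0.3, 0.1, 7.0]
grip_width: 0.013
t 3.875 tcp [0.5158 0.074  0.0275] w 0.013
F [-0.28  0.07  6.99] M [-0.082  0.321 -0.026]
[[ 5.027e-01  8.645e-01  1.900e-03]
 [ 8.645e-01 -5.027e-01  7.000e-04]
 [ 1.600e-03  1.300e-03 -1.000e+00]]
```

View pics/w4.png

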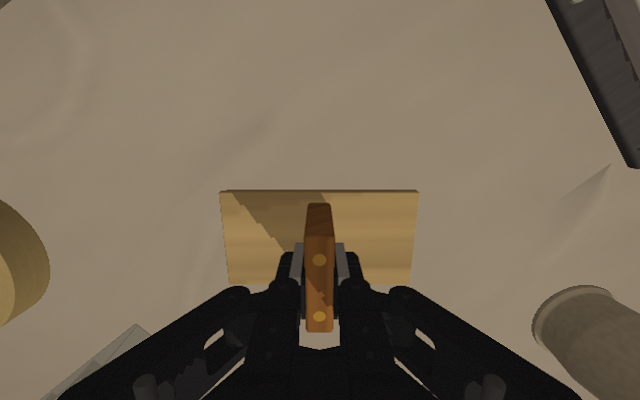

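```bash
python3 -m handwheel '0 0 -10 0 0 0 5; 0 0 -45 0 0 0 5; 20 -6 -90 0 0 -4 5; 65 -19 -130 0 0 -12 5; 120 -35 -155 0 0 -20 5; 175 -52 -165 0 0 -28 5; 230 -68 -165 0 0 -35 5; 275 -81 -165 0 0 -39 5; 300 -89 -165 0 0 -39 5; 307 -91 -165 0 0 -39 5; 307 -91 -165 0 0 -39 5; 307 -91 -165 0 0 -39 5'
python3 -m handwheel '0 0 0 0 0 0 5; 0 0 0 0 0 0 5'
python3 - <<'E'
from h import *
f=grab_frame("wrist"); cv2.imwrite("pics/w5.png",f["pixels"][:,:,::-1])
state()
crop(f,"w5b.png",160,0,320,200,2.5)
E
```

```text
clock: 5.42
tcp_pos: [0.5909, 0.3829, 0.1916]
orientation: [2.046, 2.383, -0.001]
contact_force: [0.3, -0.6, -1.5]
grip_width: 0.0129
clock: 5.68
tcp_pos: [0.5907, 0.3842, 0.1915]
orientation: [2.045, 2.385, 0.0]
contact_force: [-0.3, 0.5, -1.0]
grip_width: 0.013
t 5.725 tcp [0.5906 0.3845 0.1914] w 0.0129
F [ 0.3   0.33 -1.51] M [ 0.008 -0.011 -0.016]
[[-0.1528  0.9883  0.    ]
 [ 0.9883  0.1528 -0.    ]
 [-0.      0.     -1.    ]]
```

View pics/w5.png

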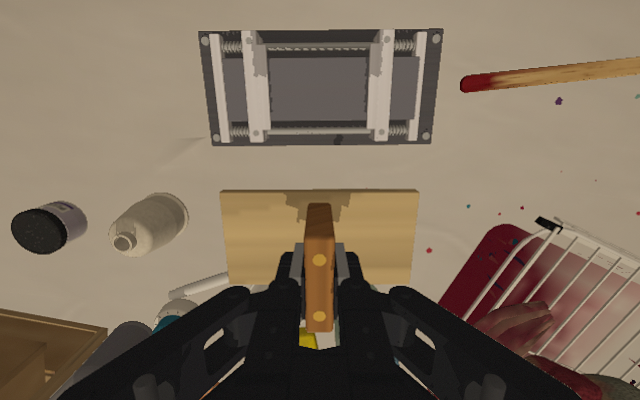

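View pics/w5b.png

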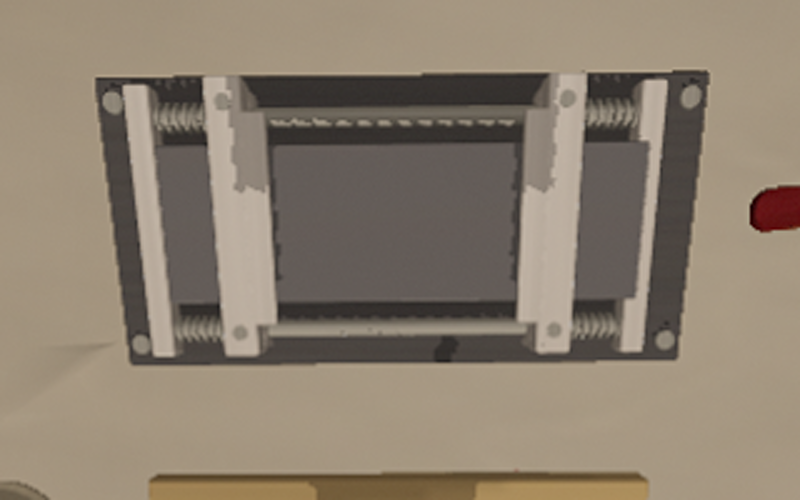

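The wrist view shows the base corners at crop points (97,78), (708,72), (678,357) and (132,363). The lip inner edges run (267,110)-(277,322) on the right jaw and (528,110)-(518,320) on the left.

```bash
python3 - <<'E'
from h import *
from scipy.optimize import least_squares
f=grab_frame("wrist"); o,Rm=state()
px=lambda a: np.array(a,float)/2.5+[160,0]-.3
W=onz(f,px([[708,72],[97,78],[132,363],[678,357]]),.008)[:,:2]
loc=np.array([[-58,125],[-58,-125],[58,-125],[58,125]])/1e3
def res(p):
    c,s=np.cos(p[2]),np.sin(p[2]); return ((loc@np.array([[c,s],[-s,c]])+p[:2])-W).ravel()
q=least_squares(res,[.493,.37,.153]); h=q.x; print(h,np.degrees(h[2]),(q.fun*1e3).round(1))
c,s=np.cos(h[2]),np.sin(h[2]); M=np.array([[c,-s],[s,c]])
L=px([[267,110],[277,322],[528,110],[518,320]]); 
for z in (.038,.042): print(z,((onz(f,L,z)[:,:2]-h[:2])@M*1e3).round(1))
O=px([[203,78],[226,355],[585,75],[570,352]]); print("outer",((onz(f,O,.042)[:,:2]-h[:2])@M*1e3).round(1))
B=px([[160,148],[178,303],[648,143],[636,298]]); print("bed",((onz(f,B,.024)[:,:2]-h[:2])@M*1e3).round(1))
t=o["tcp_pos"][:2]-h[:2]; print("tcp in holder",(t@M*1e3).round(1))
E
```

```text
t 5.775 tcp [0.5906 0.3846 0.1914] w 0.0128
F [ 0.37  0.73 -1.51] M [-0.003 -0.018 -0.01 ]
[[-0.153   0.9882  0.    ]
 [ 0.9882  0.153   0.    ]
 [ 0.      0.     -1.    ]]
[0.49249587 0.37336518 0.16327637] 9.35504679479001 [-1.9  1.7 -1.  -2.   1.6 -1.3  1.3  1.6]
0.038 [[-38.6 -50.6]
 [ 37.6 -51.7]
 [-37.7  46.3]
 [ 37.8  45.7]]
0.042 [[-37.8 -49.9]
 [ 37.4 -51. ]
 [-36.9  45.6]
 [ 37.6  45.1]]
outer [[-48.3 -72.4]
 [ 50.1 -72.5]
 [-47.9  65.7]
 [ 50.3  66.6]]
bed [[-28.5 -95.9]
 [ 30.2 -95.1]
 [-28.4  96.4]
 [ 30.2  97.1]]
tcp in holder [98.6 -4.8]
```

```bash
python3 -m handwheel '-1 -15 10 0 -3 0 5; -3 -45 30 0 -8 -0.2 5; -6 -75 55 0 -13 -0.5 5; -8 -92 80 0 -16.5 -0.5 5; -8 -98 91 0 -16.5 -0.5 5; -8 -98 91 0 -16.5 -0.5 5; -8 -98 91 0 -16.5 -0.5 5;-8 -98 91 0 -16.5 -0.5 5; -8 -98 91 0 -16.5 -0.5 5'
cat >> h.py <<'E'
F0=np.array([.4938,.3708]); YAW=np.radians(9.2)
def rel():
    o,Rm=state(); yh=np.array([-np.sin(YAW),np.cos(YAW)]); xh=np.array([np.cos(YAW),np.sin(YAW)])
    d=o["tcp_pos"][:2]-F0; x=Rm[:,0]; th=np.degrees(np.arcsin(-x[2]))
    L=o["tcp_pos"]+.0275*Rm[:,2]+.06*x; T=L-.008*Rm[:,2]; Rr=o["tcp_pos"]+.0275*Rm[:,2]-.06*x
    g=lambda p:np.r_[(p[:2]-F0)@xh,(p[:2]-F0)@yh,p[2]-.024]*1e3
    print("tilt",th.round(2),"roll",np.degrees(np.arcsin(Rm[2,1])).round(2),"yawerr",(np.degrees(np.arctan2(x[1],x[0]))-90-9.2).round(2))
    print("tcp x,u,z",g(o["tcp_pos"]).round(1),"botL",g(L).round(1),"topL",g(T).round(1),"botR",g(Rr).round(1)); f=o["contact_force"]; print("F holder x,u,z",np.round([f[:2]@xh,f[:2]@yh,f[2]],2))
    return o,Rm
E
python3 - <<'E'
from h import *
f=grab_frame("wrist"); cv2.imwrite("pics/w6.png",f["pixels"][:,:,::-1])
g=grab_frame("scene"); crop(g,"sc6.png",220,110,140,110,5)
rel()
E
```

```text
clock: 6.9
tcp_pos: [0.4957, 0.3619, 0.101]
orientation: [1.885, 2.218, -0.273]
contact_force: [-0.1, -1.1, -1.1]
grip_width: 0.0127
t 7.0 tcp [0.4953 0.362  0.1006] w 0.0127
F [ 0.24 -0.53 -1.39] M [0.331 0.107 0.033]
[[-1.551e-01  9.869e-01  4.500e-02]
 [ 9.464e-01  1.615e-01 -2.799e-01]
 [-2.835e-01 -8.000e-04 -9.590e-01]]
tilt 16.47 roll -0.04 yawerr 0.1
tcp x,u,z [ 0.1 -8.9 76.6] botL [-0.  40.8 33.3] topL [-0.  43.1 40.9] botR [  0.2 -74.3  67.3]
F holder x,u,z [ 0.15 -0.56 -1.39]
```

View pics/w6.png

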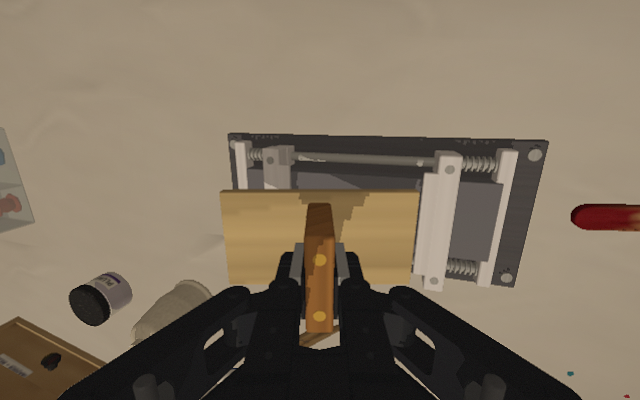

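View pics/sc6.png

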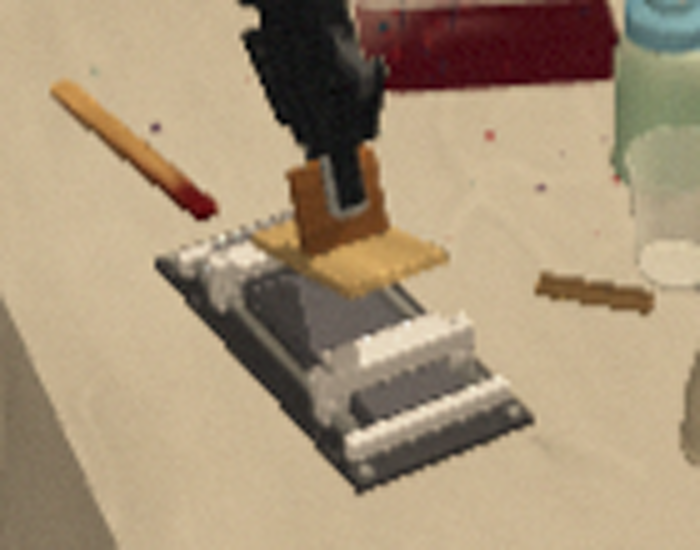

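```bash
python3 -m handwheel '1.7 0 5.8 0 0 0 5; 3.4 0 11.5 0 0 0 5; 5.1 0 17.3 0 0 0 5; 6.8 0 23 0 0 0 5; 8 0 27 0 0 0 5; 8.8 0 29.7 0 0 0 5; 8.8 0 29.7 0 0 0 5; 8.8 0 29.7 0 0 0 5'
python3 - <<'E'
from h import *
f=grab_frame("wrist"); cv2.imwrite("pics/w7.png",f["pixels"][:,:,::-1])
rel()
E
```

```text
clock: 8.0
tcp_pos: [0.495, 0.3621, 0.0695]
orientation: [1.884, 2.218, -0.274]
contact_force: [-0.5, 0.6, -1.0]
grip_width: 0.0132
t 8.05 tcp [0.495  0.3621 0.0695] w 0.0133
F [-0.44  0.19 -1.15] M [0.344 0.116 0.002]
[[-1.555e-01  9.868e-01  4.500e-02]
 [ 9.462e-01  1.619e-01 -2.802e-01]
 [-2.838e-01 -9.000e-04 -9.589e-01]]
tilt 16.49 roll -0.05 yawerr 0.13
tcp x,u,z [-0.2 -8.8 45.5] botL [-0.3 41.   2.1] topL [-0.3 43.2  9.8] botR [ -0.1 -74.1  36.2]
F holder x,u,z [-0.4   0.26 -1.15]
```

View pics/w7.png

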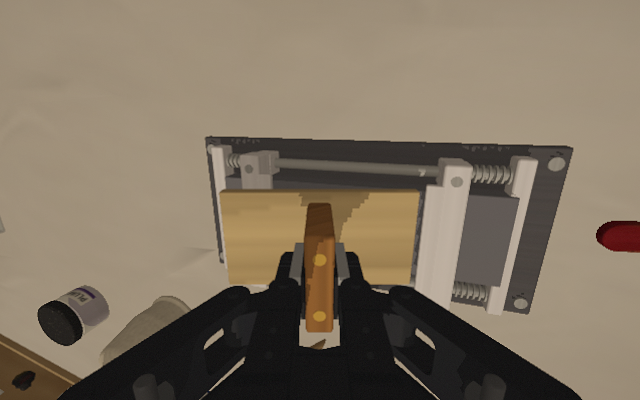

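No contact yet: the board's left edge is at u≈417 px, just inside the left lip at ≈424 px. Next I'll slide it under the lip.

```bash
python3 -m handwheel '1.4 0 -0.4 0 0 0 5; 2.9 0 -0.9 0 0 0 5; 4.3 0 -1.3 0 0 0 5; 5.8 0 -1.7 0 0 0 5; 7.2 0 -2.1 0 0 0 5; 8.6 0 -2.6 0 0 0 5; 9.6 0 -2.8 0 0 0 5; 9.6 0 -2.8 0 0 0 5'
python3 - <<'E'
from h import *
f=grab_frame("wrist"); cv2.imwrite("pics/w8.png",f["pixels"][:,:,::-1])
rel()
E
```

```text
clock: 9.05
tcp_pos: [0.4933, 0.372, 0.0693]
orientation: [1.884, 2.219, -0.274]
contact_force: [0.2, 0.0, -1.0]
grip_width: 0.0127
t 9.1 tcp [0.4933 0.3719 0.0693] w 0.013
F [ 0.55 -0.38 -0.26] M [ 0.396  0.033 -0.035]
[[-0.1556  0.9868  0.0448]
 [ 0.9461  0.1619 -0.2804]
 [-0.284  -0.0012 -0.9588]]
tilt 16.5 roll -0.07 yawerr 0.14
tcp x,u,z [-0.3  1.2 45.3] botL [-0.5 50.9  1.9] topL [-0.5 53.1  9.6] botR [ -0.2 -64.2  36. ]
F holder x,u,z [ 0.48 -0.47 -0.26]
```

View pics/w8.png

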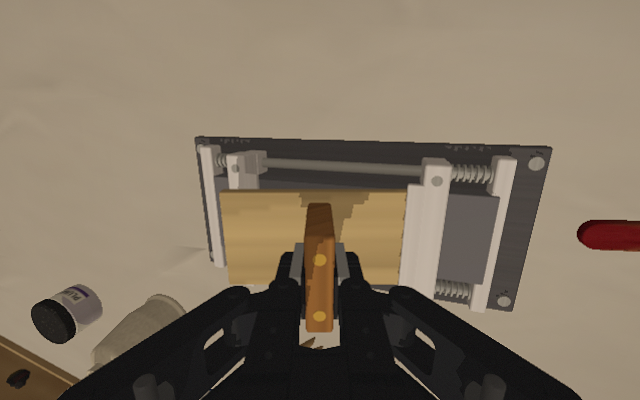

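The board is under the left lip, which covers it from about u=408 px on. I'll keep going and feel for the wall.

```bash
python3 -m handwheel '1 0 -0.3 0 0 0 5; 1.9 0 -0.6 0 0 0 5; 2.9 0 -0.9 0 0 0 5;2.9 0 -0.9 0 0 0 5'
python3 -c "from h import *;rel()"
python3 -m handwheel '1 0 -0.3 0 0 0 5; 1.9 0 -0.6 0 0 0 5; 2.9 0 -0.9 0 0 0 5;2.9 0 -0.9 0 0 0 5'
python3 -c "from h import *;rel()"
```

```text
clock: 9.6
tcp_pos: [0.4929, 0.3744, 0.0693]
orientation: [1.884, 2.218, -0.275]
contact_force: [0.3, -2.5, -0.4]
grip_width: 0.0127
t 9.6 tcp [0.4929 0.3744 0.0693] w 0.0127
F [ 0.28 -2.51 -0.4 ] M [-0.344 -0.063  0.011]
[[-0.1553  0.9869  0.0447]
 [ 0.946   0.1616 -0.2811]
 [-0.2847 -0.0013 -0.9586]]
tilt 16.54 roll -0.08 yawerr 0.12
tcp x,u,z [-0.3  3.7 45.3] botL [-0.4 53.4  1.9] topL [-0.4 55.7  9.6] botR [ -0.2 -61.6  36. ]
F holder x,u,z [-0.13 -2.52 -0.4 ]
clock: 10.1
tcp_pos: [0.4924, 0.3777, 0.0693]
orientation: [1.884, 2.218, -0.275]
contact_force: [1.1, -3.1, 0.4]
grip_width: 0.0129
t 10.1 tcp [0.4924 0.3777 0.0693] w 0.0129
F [ 1.09 -3.1   0.37] M [-0.572 -0.161  0.001]
[[-0.1555  0.9868  0.0448]
 [ 0.9461  0.1618 -0.2807]
 [-0.2843 -0.0013 -0.9587]]
tilt 16.52 roll -0.07 yawerr 0.13
tcp x,u,z [-0.3  7.  45.3] botL [-0.5 56.8  1.9] topL [-0.5 59.   9.6] botR [ -0.2 -58.3  36. ]
F holder x,u,z [ 0.58 -3.24  0.37]
```

```bash
python3 -m handwheel '1.4 0 -0.4 0 0 0 5; 2.9 0 -0.9 0 0 0 5; 4.3 0 -1.3 0 0 0 5; 5.8 0 -1.7 0 0 0 5; 7.2 0 -2.1 0 0 0 5; 8.6 0 -2.6 0 0 0 5; 10 0 -3 0 0 0 5; 11.5 0 -3.4 0 0 0 5; 12.9 0 -3.8 0 0 0 5; 14.4 0 -4.3 0 0 0 5; 14.4 0 -4.3 0 0 0 5'
python3 - <<'E'
from h import *
f=grab_frame("wrist"); cv2.imwrite("pics/w9.png",f["pixels"][:,:,::-1])
rel()
E
```

```text
clock: 11.48
tcp_pos: [0.4903, 0.3906, 0.0695]
orientation: [1.884, 2.216, -0.279]
contact_force: [1.2, -7.9, 2.5]
grip_width: 0.0127
t 11.525 tcp [0.4903 0.3906 0.0695] w 0.0129
F [ 1.24 -8.51  1.8 ] M [-1.728 -0.24   0.071]
[[-0.1544  0.987   0.0442]
 [ 0.9453  0.1606 -0.2838]
 [-0.2872 -0.002  -0.9579]]
tilt 16.69 roll -0.12 yawerr 0.08
tcp x,u,z [-0.3 20.1 45.5] botL [-0.5 69.7  1.9] topL [-0.4 72.   9.6] botR [ -0.3 -45.3  36.4]
F holder x,u,z [-0.14 -8.6   1.8 ]
```

View pics/w9.png

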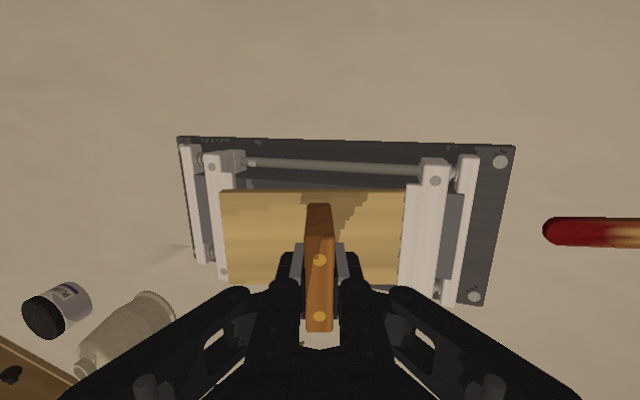

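Contact has been smooth. The jaw is back about 16 mm, with around 8 N of force. I'll push it a little further, then start levelling to about 10° before checking again.

```bash
python3 -m handwheel '1 0 0 0 0 0 5; 1.9 0 0 0 0 0 5; 1.4 0 1.7 0 1.7 0 5; 0.8 0 3.5 0 3.5 0 5; 0.4 0 5.1 0 5 0 5; 0 0 6.7 0 6.5 0 5; 0 0 6.7 0 6.5 0 5'
python3 - <<'E'
from h import *
f=grab_frame("wrist"); cv2.imwrite("pics/w10.png",f["pixels"][:,:,::-1])
rel()
E
```

```text
clock: 12.4
tcp_pos: [0.4908, 0.3876, 0.063]
orientation: [1.946, 2.286, -0.176]
contact_force: [1.0, -8.6, 0.7]
grip_width: 0.013
t 12.45 tcp [0.4907 0.3879 0.063 ] w 0.0127
F [ 0.97 -8.22  1.17] M [-1.913 -0.242  0.022]
[[-0.1577  0.9872  0.026 ]
 [ 0.9715  0.1598 -0.1752]
 [-0.1771 -0.0023 -0.9842]]
tilt 10.2 roll -0.13 yawerr 0.02
tcp x,u,z [-0.3 17.4 39. ] botL [-0.4 71.6  1.3] topL [-0.3 73.   9.2] botR [ -0.3 -46.5  22.6]
F holder x,u,z [-0.35 -8.27  1.17]
```

View pics/w10.png

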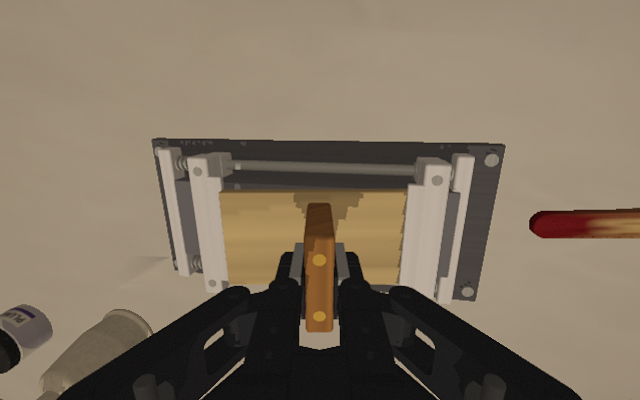

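```bash
python3 -m handwheel '0.7 0 -0.1 0 0 0 5; 1.3 0 -0.2 0 0 0 5; 1 0 0.8 0 1 0 5; 0.7 0 1.8 0 2 0 5; 0.3 0 2.9 0 3 0 5; 0.3 0 2.9 0 3 0 5'
python3 - <<'E'
from h import *
f=grab_frame("wrist"); crop(f,"w11.png",140,120,360,200,2)
rel()
E
```

```text
clock: 13.2
tcp_pos: [0.4908, 0.3875, 0.0601]
orientation: [1.973, 2.319, -0.127]
contact_force: [0.5, -9.7, 2.1]
grip_width: 0.0127
t 13.25 tcp [0.4908 0.3877 0.0601] w 0.013
F [ 1.09 -9.2   2.19] M [-2.036 -0.195  0.029]
[[-0.159   0.9871  0.0178]
 [ 0.9793  0.16   -0.1242]
 [-0.1254 -0.0023 -0.9921]]
tilt 7.21 roll -0.13 yawerr 0.02
tcp x,u,z [-0.3 17.2 36.1] botL [-0.4 73.3  1.3] topL [-0.3 74.3  9.2] botR [ -0.3 -45.8  16.3]
F holder x,u,z [-0.39 -9.26  2.19]
```

View pics/w11.png

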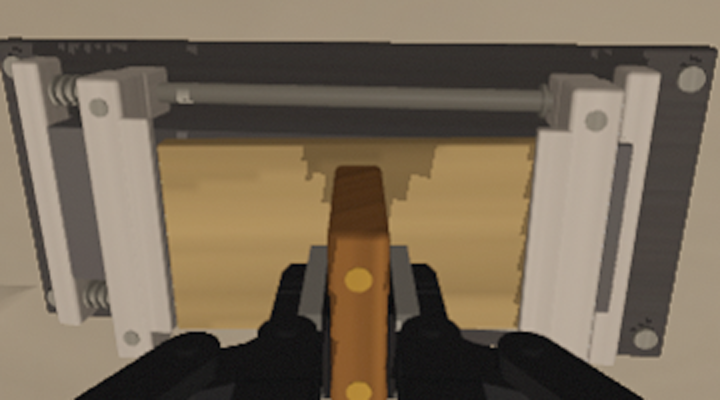

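The right end is visibly inside the right lip, with its edge at crop x≈158-175 next to the lip. I'll finish levelling.

```bash
python3 -m handwheel '-0.3 0 1.2 0 1 0 5; -0.6 0 2.3 0 2 0 5; -0.9 0 3.4 0 3 0 5; -1.2 0 4.5 0 4 0 5; -1.2 0 4.5 0 4 0 5'
python3 -c "from h import *;rel()"
```

```text
clock: 13.88
tcp_pos: [0.4911, 0.386, 0.0558]
orientation: [2.009, 2.361, -0.058]
contact_force: [0.1, -9.2, 3.8]
grip_width: 0.0128
t 13.875 tcp [0.4911 0.386  0.0558] w 0.0128
F [ 0.09 -9.17  3.83] M [-2.091 -0.113  0.09 ]
[[-0.1596  0.9872  0.0066]
 [ 0.9856  0.1598 -0.0551]
 [-0.0554 -0.0023 -0.9985]]
tilt 3.18 roll -0.13 yawerr -0.0
tcp x,u,z [-0.2 15.4 31.8] botL [-0.3 73.8  1. ] topL [-0.3 74.2  9. ] botR [ -0.3 -46.    7.7]
F holder x,u,z [-1.38 -9.06  3.83]
```

```bash
python3 -m handwheel '-0.3 0 0.8 0 0.8 0 5; -0.5 0 1.6 0 1.6 0 5; -0.7 0 2.3 0 2.4 0 5; -0.9 0 2.9 0 3.2 0 5; -0.9 0 2.9 0 3.2 0 5'
python3 - <<'E'
from h import *
f=grab_frame("wrist"); crop(f,"w12.png",140,120,360,200,2)
f=grab_frame("scene"); crop(f,"sc12.png",220,110,140,110,5)
rel()
E
```

```text
clock: 14.5
tcp_pos: [0.4913, 0.3849, 0.0526]
orientation: [-2.035, -2.391, 0.003]
contact_force: [1.7, -9.0, 0.9]
grip_width: 0.0125
t 14.6 tcp [0.4912 0.3852 0.0526] w 0.0129
F [ 1.15 -8.82  1.14] M [-2.205 -0.206  0.056]
[[-1.602e-01  9.871e-01 -2.300e-03]
 [ 9.871e-01  1.602e-01 -1.000e-04]
 [ 2.000e-04 -2.300e-03 -1.000e+00]]
tilt -0.01 roll -0.13 yawerr 0.02
tcp x,u,z [-0.3 14.6 28.6] botL [-0.4 74.6  1.2] topL [-0.3 74.6  9.2] botR [ -0.3 -45.4   1.1]
F holder x,u,z [-0.28 -8.89  1.14]
```

View pics/w12.png

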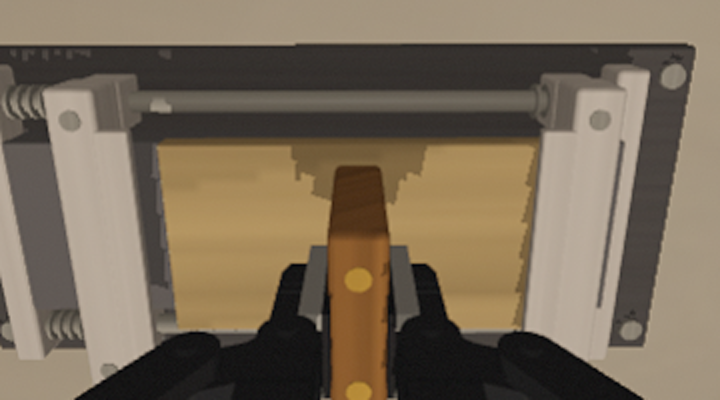

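View pics/sc12.png

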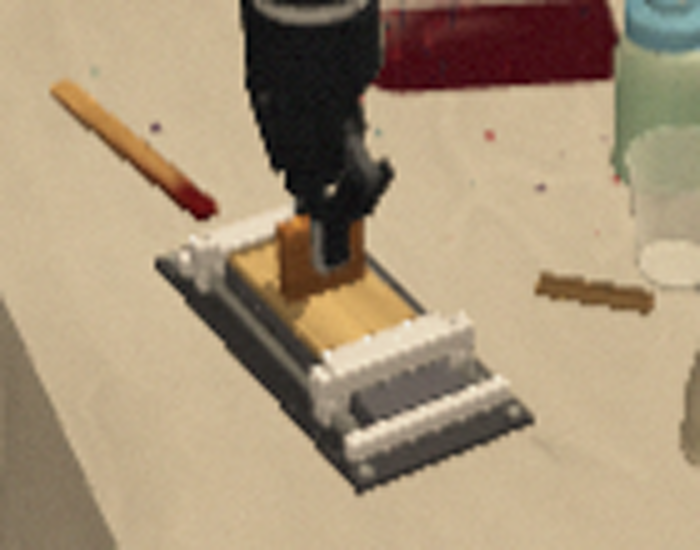

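It is level inside both lips, with the jaw about 18.9 mm back. Next I'll ease it back toward centre.

```bash
python3 -m handwheel '-1.3 0 0 0 0 0 5; -2.6 0 0.2 0 0 0 5; -3.9 0 0.3 0 0 0 5; -5.2 0 0.4 0 0 0 5; -6.5 0 0.4 0 0 0 5; -7.8 0 0.4 0 0 0 5; -9 0 0.4 0 0 0 5; -10.2 0 0.4 0 0 0 5; -11.4 0 0.4 0 0 0 5; -11.4 0 0.4 0 0 0 5'
python3 -c "from h import *;rel()"
python3 -m handwheel '-1.1 0 0 0 0 0 5; -2.2 0 0 0 0 0 5; -3.3 0 0 0 0 0 5; -4.4 0 0 0 0 0 5; -5.4 0 0 0 0 0 5; -5.4 0 0 0 0 0 5'
python3 -c "from h import *;rel()"
```

```text
clock: 15.85
tcp_pos: [0.4928, 0.3757, 0.0525]
orientation: [-2.033, -2.392, -0.001]
contact_force: [1.6, -6.3, 0.1]
grip_width: 0.0131
t 15.85 tcp [0.4928 0.3757 0.0525] w 0.0131
F [ 1.58 -6.27  0.06] M [-1.445 -0.124 -0.037]
[[-0.1611  0.9869 -0.0018]
 [ 0.9869  0.1611  0.0022]
 [ 0.0025 -0.0014 -1.    ]]
tilt -0.14 roll -0.08 yawerr 0.07
tcp x,u,z [-0.2  5.  28.5] botL [-0.3 65.   1.1] topL [-0.3 65.   9.1] botR [ -0.2 -55.    0.8]
F holder x,u,z [ 0.55 -6.44  0.06]
clock: 16.6
tcp_pos: [0.4934, 0.3718, 0.0524]
orientation: [-2.031, -2.392, -0.003]
contact_force: [1.4, -2.4, -2.7]
grip_width: 0.013
t 16.6 tcp [0.4934 0.3718 0.0524] w 0.013
F [ 1.38 -2.41 -2.67] M [-0.603 -0.279 -0.033]
[[-1.622e-01  9.868e-01 -1.500e-03]
 [ 9.868e-01  1.622e-01  4.000e-03]
 [ 4.200e-03 -9.000e-04 -1.000e+00]]
tilt -0.24 roll -0.05 yawerr 0.13
tcp x,u,z [-0.3  1.1 28.4] botL [-0.4 61.2  1.2] topL [-0.4 61.2  9.2] botR [ -0.2 -58.8   0.7]
F holder x,u,z [ 0.98 -2.6  -2.67]
```

```bash
python3 -m handwheel '-0.5 0 0.2 0 0 0 5; -1 0 0.4 0 0.1 0 5; -1.5 0 0.6 0 0.2 0 5; -2 0 0.8 0 0.2 0 5;-2 0 0.8 0 0.2 0 5;-2 0 0.8 0 0.2 0 5'
python3 -c "from h import *;rel()"
```

```text
clock: 17.35
tcp_pos: [0.4937, 0.3697, 0.0519]
orientation: [-2.029, -2.39, -0.007]
contact_force: [-1.3, -0.5, 3.6]
grip_width: 0.0125
t 17.35 tcp [0.4937 0.3697 0.0519] w 0.0125
F [-1.33 -0.48  3.6 ] M [-0.174  0.108  0.001]
[[-1.621e-01  9.868e-01 -2.100e-03]
 [ 9.867e-01  1.621e-01  7.400e-03]
 [ 7.600e-03 -8.000e-04 -1.000e+00]]
tilt -0.44 roll -0.05 yawerr 0.13
tcp x,u,z [-0.2 -1.  27.9] botL [-0.4 59.2  0.9] topL [-0.4 59.1  8.9] botR [ -0.1 -60.8  -0. ]
F holder x,u,z [-1.39 -0.27  3.6 ]
```

```bash
python3 -m handwheel '0.3 0 0 0 -0.3 0 5; 0.6 0 0.1 0 -0.5 0 5; 0.6 0 0.2 0 -0.5 0 5; 0.6 0 0.2 0 -0.5 0 5'
python3 - <<'E'
from h import *
f=grab_frame("wrist"); crop(f,"w13.png",140,120,360,200,2)
rel()
E
```

```text
clock: 17.85
tcp_pos: [0.4937, 0.3698, 0.0516]
orientation: [2.033, 2.394, -0.003]
contact_force: [-0.3, -2.3, 5.5]
grip_width: 0.0129
t 17.9 tcp [0.4937 0.3698 0.0516] w 0.0128
F [-0.32 -2.48  4.59] M [-0.432  0.077 -0.043]
[[-1.617e-01  9.868e-01 -8.000e-04]
 [ 9.868e-01  1.617e-01 -2.000e-03]
 [-1.800e-03 -1.100e-03 -1.000e+00]]
tilt 0.1 roll -0.06 yawerr 0.1
tcp x,u,z [-0.2 -1.  27.6] botL [-0.4 58.9 -0. ] topL [-0.4 58.9  8. ] botR [ -0.2 -61.1   0.2]
F holder x,u,z [-0.72 -2.39  4.59]
```

View pics/w13.png

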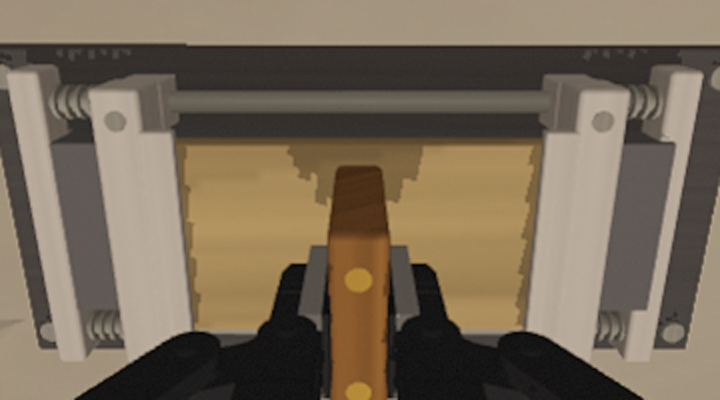

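The plate is flat on the bed and both lips cover its ends. I'll open the fingers and retreat straight up.

```bash
python3 -m handwheel '0 0 0 0 0 0 14; 0 0 0 0 0 0 17; 0 0 0 0 0 0 22; 0 0 0 0 0 0 35; 0 0 0 0 0 0 35; 0 0 -8 0 0 0 40; 0 0 -25 0 0 0 40; 0 0 -55 0 0 0 40; 0 -20 -90 0 0 0 40; 0 50 -110 0 0 0 40; 0 100 -120 0 0 0 40; 0 100 -120 0 0 0 40'
python3 -m handwheel '0 0 0 0 0 0 40; 0 0 0 0 0 0 40; 0 0 0 0 0 0 40'
python3 - <<'E'
from h import *
f=grab_frame("wrist"); crop(f,"w14.png",160,0,320,200,2.5)
rel()
g=grab_frame("scene"); crop(g,"sc14.png",220,110,140,110,5)
E
```

```text
clock: 19.4
tcp_pos: [0.5979, 0.3855, 0.1742]
orientation: [2.036, 2.387, 0.005]
contact_force: [-0.2, -0.4, -0.6]
grip_width: 0.0398
clock: 19.77
tcp_pos: [0.5913, 0.3866, 0.1714]
orientation: [2.032, 2.396, -0.004]
contact_force: [-0.1, 0.5, 0.5]
grip_width: 0.0403
t 19.825 tcp [0.5915 0.3866 0.1714] w 0.04
F [ 0.29 -0.39 -0.95] M [-0.031 -0.005  0.021]
[[-0.1627  0.9867 -0.0014]
 [ 0.9867  0.1627 -0.0018]
 [-0.0016 -0.0017 -1.    ]]
tilt 0.09 roll -0.1 yawerr 0.17
tcp x,u,z [ 99.   -0.  147.4] botL [ 98.8  59.9 119.8] topL [ 98.8  59.9 127.8] botR [ 99.1 -60.1 120. ]
F holder x,u,z [ 0.23 -0.44 -0.95]
```

View pics/w14.png

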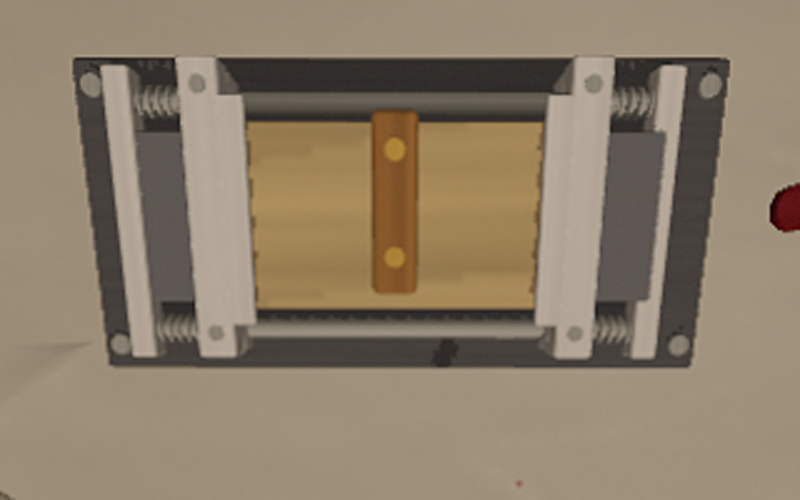

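View pics/sc14.png

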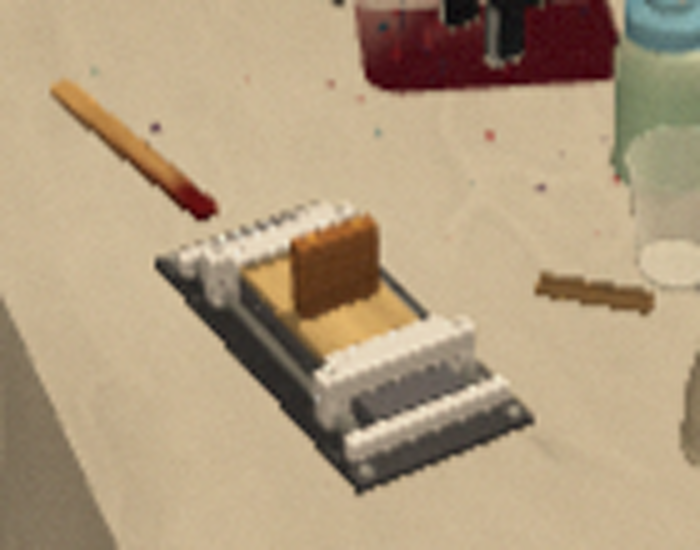

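The plate lies square between the lips, whose edges run (243,96)-(255,322) and (549,96)-(536,322). The batten top is at (373..418, 111..292). I'll measure before handing in.

```bash
python3 - <<'E'
from h import *
f=grab_frame("wrist"); state()
px=lambda a: np.array(a,float)/2.5+[160,0]-.3
c,s=np.cos(YAW),np.sin(YAW); M=np.array([[c,-s],[s,c]])
g=lambda a,z:((onz(f,px(a),z)[:,:2]-F0)@M*1e3).round(1)
print("lips",g([[243,96],[255,322],[549,96],[536,322]],.042))
print("outer",g([[177,57],[202,356],[614,57],[591,356]],.042))
print("batten",g([[373,111],[418,111],[416,292],[373,292]],.082), g([[373,111],[418,111],[416,292],[373,292]],.082).mean(0))
print("bed",g([[137,132],[160,300],[664,132],[648,300]],.024).mean(0))
t=grab_frame("top"); 
for n,uv in (("cone",(312,150)),("pot",(357,143)),("tape",(442,246))): pass
crop(t,"t14.png",180,110,300,160,2.6)
E
```

```text
t 19.925 tcp [0.5919 0.3864 0.1714] w 0.0399
F [-0.16 -0.4  -0.12] M [ 0.071 -0.019  0.023]
[[-0.1624  0.9867 -0.0012]
 [ 0.9867  0.1624 -0.0019]
 [-0.0017 -0.0015 -1.    ]]
lips [[-37.2 -51.7]
 [ 37.1 -52.1]
 [-37.4  52.2]
 [ 36.9  52.4]]
outer [[-48.6 -73. ]
 [ 49.6 -72.8]
 [-48.9  73.1]
 [ 49.2  73.9]]
batten [[-24.7  -6.3]
 [-24.8   6.8]
 [ 25.6   6.8]
 [ 25.7  -6.7]] [0.45 0.15]
bed [0.075 2.575]
```

View pics/t14.png

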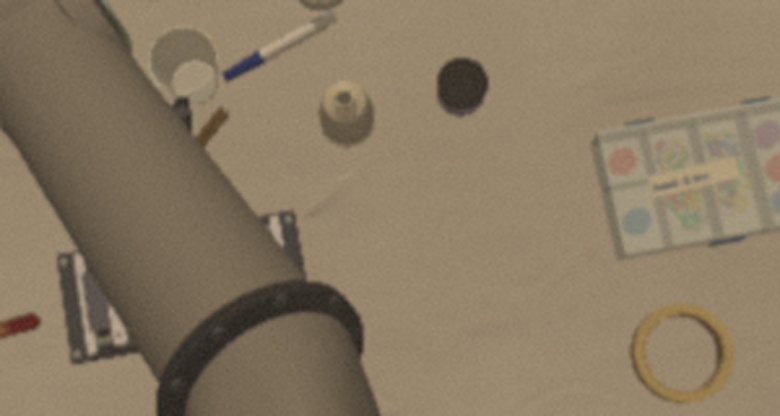

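The lips are about 52 mm either side of the middle, which puts each jaw about 4 mm back. The plate is centred, and the cone, pot and tape are where they were.

```bash
python3 -c "
from bench import workorder
print(workorder.hand_in())"
```

```text
the job is handed in; nothing more can be done
None
```

I loaded the plate into the holder and handed the job in at about 20 s of the 61 s allowed. No verdict was reported.

**What I did:** I gripped the batten and tilted the plate 16.5°. I slid its left end under the left lip, pushed that jaw back about 19 mm and levelled the plate inside the right lip. I then eased it back to centre, set it on the bed, let go and moved the arm clear.

**Forces:** The readings I took between moves showed at most about 10 N at the tool, against the 30 N limit. I read the force only at the end of each move, not continuously.

**Last checks (wrist camera, about 2 mm accuracy):**
- **Jaws:** the lip edges are at about ±52 mm, so each jaw is about 4 mm back.
- **Position:** the batten is within 0.5 mm of the holder's middle in both directions.
- **Square and level:** the batten looks square to the jaws. The last reading before release showed the plate flat on the bed, level to about 0.1°.
- **Bystanders:** the thread cone, dye pot and tape roll looked unmoved in the top view.

**Disagreement:** the top and wrist cameras differed by about 3 mm on where the holder sits along y. I went with the wrist camera, and feeling for the jaw wall agreed with it to about 0.5 mm.

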